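# Find the rocking jar lid and press it home

## Robot

A 6-joint arm with a two-finger parallel gripper is mounted at the origin on the work surface. World frame = base frame: x ahead of the robot, y to its left, z up, the work surface at z = 0. Lengths are in m, angles in rad, forces in N, time in s.
With the tool pointing down it reaches from about 0.3 to 0.95 m from the base axis. Payload 3.1 kg.
Tool frame: the origin (TCP) lies on the mounting face of the last link; the fingertips stand 173 mm ahead of it and the grasp point (between the pads) lies 155 mm ahead of it; z points along the fingers, y is the direction in which the jaws open and shut (so a half turn about z gives the same grasp; the last joint's range is limited). The gripper opens to 85 mm and grips with 20 to 120 N. Pads are 22 mm wide; open, the fingers measure 114 mm over their backs; the gripper's body (76 mm by 85 mm) begins 54 mm behind the grasp point. The pads swing forward as they close: fully open they stand 13 mm farther back than shut.
Start: joints at [-1.255, 0.308, 1.634, -0, 1.2, -0.07], TCP at [0.235, -0.579, 0.405] pointing down, gripper open.
Joint ranges: [-3.06, 3.06], [-0.79, 1.96], [0.05, 2.63], [-1.19, 4.34], [0.05, 2.64], [-2.94, 2.94]. Speed limits (rad/s): [2.79, 2.79, 3.14, 3.14, 3.14, 3.14].

## Interface

Orientations are given as a unit quaternion [x, y, z, w].
In Python, from workcell import ctrl, eyes, job gives the robot as it stands. Calls block until the motion is done:
- ctrl.move_to(position, orientation): joint-space move of the TCP to a pose.
- ctrl.move_straight(position, frame=None, max_speed=0.15, max_force=None): straight line of the TCP; frame=None keeps the orientation; max_speed is the mean speed in m/s. With max_force (N) it stops when the force on the tool has changed by that much, and returns True; else False.
- ctrl.movej(angles): joint-space move.
- ctrl.grip(opening): opening from 0.0 (shut) to 1.0 (fully open); the grip force is fixed at half the most; returns when the fingers have stopped.
- ctrl.sleep(seconds).
- ctrl.ik(position, orientation): joint angles nearest the present ones, or None.
- eyes.read_camera(name): name is "scene" or "top" or "wrist"; returns a dict with "img" (480x640x3 uint8, blue, green, red), "vertical_fov" (degrees; the focal length in pixels is half the picture's height over the tangent of half this angle, whatever the lens; pixels are square), "cx", "cy" (the principal point, pixels), "world_from_camera" (4x4, takes a point from camera to world coordinates). Camera axes: x right, y down, z forward; pixel columns grow to the right and rows downward; lengths in m; the calibration is good to about 2 mm. The wrist camera is an equidistant fisheye: a pixel r from the principal point sees the ray r / f radians off the axis. A picture is of the moment at which its call begins. There is no depth.
A pose or a line that the arm cannot do raises ctrl.MotionError and nothing moves.
- job.job_done(): hands the job in, once; it reports no verdict.
Readings, each from a call of its own:
- ctrl.read_time(): time.
- ctrl.read_joint_pos(): joint angles.
- ctrl.read_dq(): joint speeds.
- ctrl.read_joint_efforts(): joint torques, N m.
- ctrl.read_tool_pos(): TCP position.
- ctrl.read_tcp_rot(): TCP orientation.
- ctrl.read_force(): force on the tool from outside, world axes, zero at the start.
- ctrl.read_moment(): the same for the moment, N m.
- ctrl.read_finger_gap(): opening from 0.0 (shut) to 1.0 (fully open).
Only numpy, scipy, OpenCV 4.12 (cv2) and the standard library are available. Lean on these libraries where they do the work, as an engineer would, in place of code of your own. Each camera call takes 0.05 s, during which the arm holds its last target.

## Task

One of the four jars in the rack is not closed properly: its steel lid rocks when its edge is pressed. Press lightly on the edges of the lids with a fingertip until you find the one that rocks, then press that lid down at its middle until it is fully home and sits level and firm. Do not pull up any lid, and leave the spray bottle, clipper and brush where they are.

Things in the scene. Friction and masses are not known exactly. Their poses are not given: they have to be found in the camera images.
- rack: Dark wooden rack, 115 x 410 x 50 mm, fixed; origin: centre of its underside, long side along its y. Four jars stand in it at y = -142.5, -47.5, 47.5 and 142.5 mm, in any order. Lid tops are 92 to 98 mm above the counter; the jars stand at slightly different heights, so a lid's height does not tell whether it is seated.
- lid1_top (a point): Steel lid 1 of four identical flat round lids (68 mm across, flat top, 22 mm tall), each on its own white jar standing in the rack. This point is the centre of its top face, z axis normal to that face (vertical while level). Edge pressed, a seated lid gives under 1 mm at 5 N. The unseated one rocks under about 1 N: the pressed edge, any side, sinks about 4 mm (0.14 rad) and stops; released, it levels itself.
- lid1 (a joint): Travel of lid 1 straight down from where it was at the start, in m: 0 at the start for all lids, positive down, negative if it is pulled up. The unseated lid is home at 0.004; a seated one stays near 0. Light edge presses do not seat it; pressed at its middle with about 9 N it slides 4 mm down to a firm stop on the jar's rim.
- lid2_top (a point): Steel lid 2 of four identical flat round lids (68 mm across, flat top, 22 mm tall), each on its own white jar standing in the rack. This point is the centre of its top face, z axis normal to that face (vertical while level). Edge pressed, a seated lid gives under 1 mm at 5 N. The unseated one rocks under about 1 N: the pressed edge, any side, sinks about 4 mm (0.14 rad) and stops; released, it levels itself.
- lid2 (a joint): Travel of lid 2 straight down from where it was at the start, in m: 0 at the start for all lids, positive down, negative if it is pulled up. The unseated lid is home at 0.004; a seated one stays near 0. Light edge presses do not seat it; pressed at its middle with about 9 N it slides 4 mm down to a firm stop on the jar's rim.
- lid3_top (a point): Steel lid 3 of four identical flat round lids (68 mm across, flat top, 22 mm tall), each on its own white jar standing in the rack. This point is the centre of its top face, z axis normal to that face (vertical while level). Edge pressed, a seated lid gives under 1 mm at 5 N. The unseated one rocks under about 1 N: the pressed edge, any side, sinks about 4 mm (0.14 rad) and stops; released, it levels itself.
- lid3 (a joint): Travel of lid 3 straight down from where it was at the start, in m: 0 at the start for all lids, positive down, negative if it is pulled up. The unseated lid is home at 0.004; a seated one stays near 0. Light edge presses do not seat it; pressed at its middle with about 9 N it slides 4 mm down to a firm stop on the jar's rim.
- lid4_top (a point): Steel lid 4 of four identical flat round lids (68 mm across, flat top, 22 mm tall), each on its own white jar standing in the rack. This point is the centre of its top face, z axis normal to that face (vertical while level). Edge pressed, a seated lid gives under 1 mm at 5 N. The unseated one rocks under about 1 N: the pressed edge, any side, sinks about 4 mm (0.14 rad) and stops; released, it levels itself.
- lid4 (a joint): Travel of lid 4 straight down from where it was at the start, in m: 0 at the start for all lids, positive down, negative if it is pulled up. The unseated lid is home at 0.004; a seated one stays near 0. Light edge presses do not seat it; pressed at its middle with about 9 N it slides 4 mm down to a firm stop on the jar's rim.
- spray: Grey spray bottle with a black head, 64 mm across, 150 mm tall, standing behind the rack (far side from the robot); origin at the centre of its underside. Bystander.
- clipper: Black hair clipper lying behind the rack, 42 x 157 x 36 mm; origin at its underside, from which it reaches 63 mm to its -y and 94 mm to its +y. Bystander.
- brush: Black paddle brush lying in front of the rack, 70 x 210 x 29 mm, long side along its y; origin at the middle of its underside. Bystander.

How it is judged:
On the way, in this order (a step that is already met when the one before it is completed fails the run):
1. the loose lid is found: it rocks by more than 0.05 rad under an edge press, not yet pushed down (((not (angle between lid1_top's own z axis and vertical below 0.05 rad) and value of joint lid1 below 0.002 m and contact force between the fingers and lid1 above 0.3 N) or (not (angle between lid2_top's own z axis and vertical below 0.05 rad) and value of joint lid2 below 0.002 m and contact force between the fingers and lid2 above 0.3 N) or (not (angle between lid3_top's own z axis and vertical below 0.05 rad) and value of joint lid3 below 0.002 m and contact force between the fingers and lid3 above 0.3 N) or (not (angle between lid4_top's own z axis and vertical below 0.05 rad) and value of joint lid4 below 0.002 m and contact force between the fingers and lid4 above 0.3 N))), for 0.05 s.
2. the loose lid is pressed home and level (value of joint any of lid1, lid2, lid3, lid4 above 0.003 m and angle between each of lid1_top, lid2_top, lid3_top, lid4_top's own z axis and vertical below 0.03 rad), for 0.2 s.
At the end, for the whole second after the job is handed in: the lid that rocked is at least 3 mm lower than at the start; all lids are within 0.03 rad of level and none has been pulled up by more than 1.5 mm; the bystanders are within 20 mm of where they were (all of step 2 and value of joint each of lid1, lid2, lid3, lid4 above -0.0015 m and distance of each of spray, clipper, brush from where it was at the start of the episode below 0.02 m); the robot touches nothing.
It fails at once if a lid is pulled up by more than 3 mm (value of joint any of lid1, lid2, lid3, lid4 below -0.003 m).
It fails at once if a bystander is moved by more than 20 mm, or lifted or tipped (not (distance of spray from where it was at the start of the episode below 0.02 m) or not (distance of clipper from where it was at the start of the episode below 0.02 m) or not (distance of brush from where it was at the start of the episode below 0.02 m) or angle between spray's own z axis and vertical above 0.4 rad).
It also fails if it takes over 48 s, if anything falls off the work surface, if the arm or the gripper's body presses on something with over 40 N, if the wrist force passes 120 N, or if a joint passes its speed limit or range.

## Working session

There is one attempt and no reset: what is moved stays moved. The work goes in short steps, each a Python script; the robot and the scene stay as the last script left them, time stands still between calls to the robot, and variables do not carry over. Pictures are saved under pics/ and viewed, and the job is handed in when it is done.

```bash
ls; mkdir -p pics
python3 - <<'E'
from workcell import ctrl, eyes, job
import cv2, numpy as np
for n in ("scene","top","wrist"):
    c=eyes.read_camera(n); cv2.imwrite(f"pics/a_{n}.png",c["img"]); np.savez(f"a_{n}.npz",**c)
    print(n,c["vertical_fov"],c["cx"],c["cy"],np.round(c["world_from_camera"],3).tolist())
print(ctrl.read_time(),ctrl.read_tcp_rot(),ctrl.read_force())
E
```

```text
pics
scene 44.73599137075334 322.79569704857494 238.60767972403352 [[0.538, 0.681, -0.496, 1.0], [0.843, -0.427, 0.328, -0.252], [0.011, -0.595, -0.804, 0.785], [0.0, 0.0, 0.0, 1.0]]
top 44.96588447930307 323.14186070094024 232.37915714069393 [[0.012, -0.983, 0.181, 0.401], [-1.0, -0.01, 0.015, 0.008], [-0.013, -0.182, -0.983, 0.93], [0.0, 0.0, 0.0, 1.0]]
wrist 65.70646984690485 322.3470256913657 238.4475593275668 [[0.375, -0.892, -0.252, 0.299], [-0.927, -0.362, -0.101, -0.552], [-0.001, 0.271, -0.963, 0.374], [0.0, 0.0, 0.0, 1.0]]
0.15 [ 9.81450052e-01  1.91715983e-01 -1.07892955e-04 -8.74704460e-04] [-0.24546652 -0.64368731 -0.42377128]
```

View pics/a_top.png

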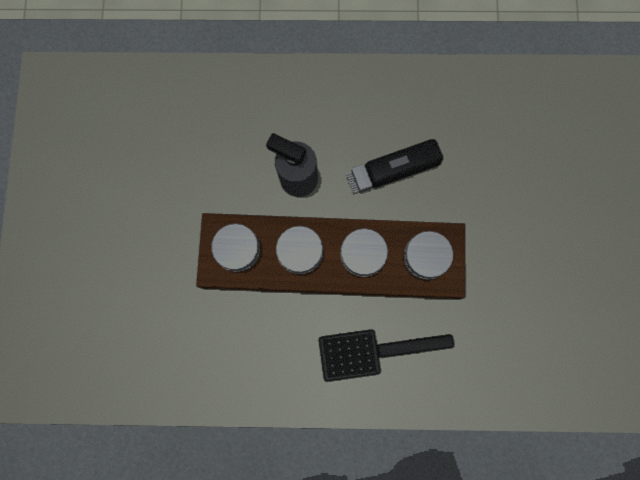

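View pics/a_scene.png

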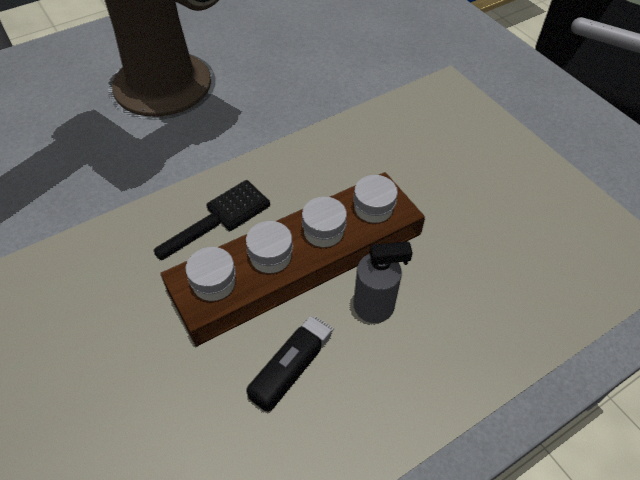

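The top view shows the rack, with lids at about (236,247), (299,250), (364,252) and (429,255). The spray bottle and clipper are behind it and the brush is in front. Next I'll measure the lid tops.

```bash
cat > h.py <<'E'
import cv2, numpy as np
def load(n): return dict(np.load(n))
def ray(c,u,v):
    T=c["world_from_camera"]; f=240/np.tan(np.radians(float(c["vertical_fov"]))/2)
    d=T[:3,:3]@np.array([(u-c["cx"])/f,(v-c["cy"])/f,1]); return T[:3,3],d/np.linalg.norm(d)
def onplane(c,u,v,z):
    o,d=ray(c,u,v); return o+d*(z-o[2])/d[2]
def tri(r1,r2):
    A=np.zeros((3,3));b=np.zeros(3)
    for o,d in (r1,r2):
        P=np.eye(3)-np.outer(d,d);A+=P;b+=P@o
    p=np.linalg.solve(A,b); return p,[np.linalg.norm((np.eye(3)-np.outer(d,d))@(p-o)) for o,d in (r1,r2)]
E
python3 - <<'E'
from h import *
res={}
for n,roi in (("top",(190,480,200,300)),("scene",(150,430,160,310))):
    c=load(f"a_{n}.npz"); im=c["img"]; g=cv2.cvtColor(im,cv2.COLOR_BGR2GRAY); s=cv2.cvtColor(im,cv2.COLOR_BGR2HSV)
    x0,x1,y0,y1=roi
    print(n,[int(v) for v in g[225:285,236 if n=="top" else 209]])
    for th in (130,150,165,175):
        m=np.zeros_like(g); m[y0:y1,x0:x1]=((g>th)&(s[...,1]<40))[y0:y1,x0:x1]*255
        cs,_=cv2.findContours(m,cv2.RETR_EXTERNAL,cv2.CHAIN_APPROX_NONE)
        cs=[k for k in cs if cv2.contourArea(k)>300]
        for k in sorted(cs,key=lambda k:k[:,0,0].mean()):
            e=cv2.fitEllipse(cv2.convexHull(k)); print(n,th,np.round(e[0],1),np.round(e[1],1),round(e[2]),cv2.boundingRect(k), np.round(onplane(c,*e[0],0.095),4))
E
```

```text
top [131, 132, 133, 125, 129, 133, 133, 131, 134, 133, 135, 134, 138, 135, 135, 132, 133, 134, 133, 134, 137, 134, 137, 137, 136, 134, 139, 137, 136, 138, 138, 138, 137, 138, 138, 140, 140, 139, 141, 139, 138, 137, 139, 132, 65, 47, 57, 27, 40, 48, 48, 41, 46, 43, 45, 45, 43, 41, 45, 40]
top 130 [234.3 246.2] [42.4 44.2] 47 (213, 225, 43, 44) [0.5337 0.1503 0.095 ]
top 130 [298.7 248.6] [43.7 43.9] 34 (277, 227, 44, 44) [0.5312 0.0561 0.095 ]
top 130 [363.8 251.3] [43.5 44.1] 144 (342, 230, 44, 44) [ 0.5282 -0.0386  0.095 ]
top 130 [425. 258.] [30.3 41.8] 134 (408, 240, 35, 36) [ 0.5192 -0.1273  0.095 ]
scene [22, 18, 8, 13, 5, 36, 70, 136, 140, 138, 140, 142, 140, 140, 138, 142, 139, 140, 141, 139, 140, 141, 158, 164, 162, 163, 159, 157, 157, 160, 156, 161, 160, 158, 159, 158, 158, 157, 159, 161, 159, 158, 158, 159, 159, 160, 160, 159, 164, 167, 163, 163, 160, 161, 162, 161, 162, 159, 161, 163]
scene 130 [307.5 242.2] [188.9 395. ] 85 (150, 160, 280, 150) [0.5678 0.0064 0.095 ]
scene 130 [313.1 297.8] [ 73.8 126.5] 23 (272, 268, 84, 42) [ 0.6521 -0.0366  0.095 ]
scene 150 [208.9 265.8] [38.  46.3] 76 (187, 247, 46, 39) [ 0.5288 -0.1336  0.095 ]
scene 150 [268.4 238.6] [35.8 44.1] 86 (247, 221, 44, 36) [ 0.5317 -0.0388  0.095 ]
scene 150 [323.7 213.2] [33.7 42.4] 92 (303, 197, 43, 34) [0.5345 0.0561 0.095 ]
scene 150 [375.3 190.4] [31.2 41.2] 97 (356, 175, 41, 32) [0.5387 0.1495 0.095 ]
```

Run:
```python
from h import *
c=load("a_top.npz"); im=c["img"]; g=cv2.cvtColor(im,cv2.COLOR_BGR2GRAY)
m=np.zeros_like(g); m[200:300,200:465]=(g[200:300,200:465]>105)*255
# keep only inside rack
cs,_=cv2.findContours(m,cv2.RETR_EXTERNAL,cv2.CHAIN_APPROX_NONE)
T=[]
for k in sorted([k for k in cs if cv2.contourArea(k)>300],key=lambda k:k[:,0,0].mean()):
    e=cv2.fitEllipse(cv2.convexHull(k)); print(np.round(e[0],1),np.round(e[1],1),cv2.boundingRect(k)); 
    if max(e[1])<60:T.append(e[0])
s=load("a_scene.npz"); im=s["img"]; g=cv2.cvtColor(im,cv2.COLOR_BGR2GRAY);h=cv2.cvtColor(im,cv2.COLOR_BGR2HSV)
S=[(375.3,190.4),(323.7,213.2),(268.4,238.6),(208.9,265.8)]
for t,q in zip(T,S):
    p,r=tri(ray(c,*t),ray(s,*q)); print(np.round(p,4),np.round(r,4), np.round(onplane(c,*t,.095),4))
w=load("a_top.npz")
# bystander heights/brush in base plane
for u,v in ((350,355),(453,341),(278,150),(298,148)): print(u,v,onplane(c,u,v,.02))
```

```text
[234.2 246.1] [43.9 45.5] (212, 224, 45, 45)
[298.8 248.6] [44.7 45.3] (277, 227, 45, 45)
[316.1 299.4] [ 14.5 321. ] (200, 289, 224, 11)
[392.6 210.5] [ 22.6 638.5] (200, 200, 265, 23)
[363.9 251.2] [44.6 45.8] (341, 229, 46, 45)
[429.4 253.9] [44.3 45.9] (407, 232, 46, 45)
[0.535  0.1519 0.0896] [0.0006 0.0006] [0.5338 0.1504 0.095 ]
[0.532  0.0568 0.0916] [0.0008 0.0008] [0.5311 0.0559 0.095 ]
[ 0.5291 -0.0383  0.0914] [0.0007 0.0007] [ 0.5282 -0.0388  0.095 ]
[ 0.5261 -0.1337  0.0915] [0.0007 0.0007] [ 0.5253 -0.1338  0.095 ]
350 355 [ 0.37839608 -0.02168383  0.02      ]
453 341 [ 0.40146681 -0.17994156  0.02      ]
278 150 [0.70604546 0.0976338  0.02      ]
298 148 [0.70973637 0.06487331 0.02      ]
```

Run:
```python
import cv2
a=cv2.imread('pics/a_scene.png')[150:320,150:430]; cv2.imwrite('pics/b.png',cv2.resize(a,None,fx=2.8,fy=2.8,interpolation=cv2.INTER_CUBIC))
```

```text
(no output)
```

View pics/b.png

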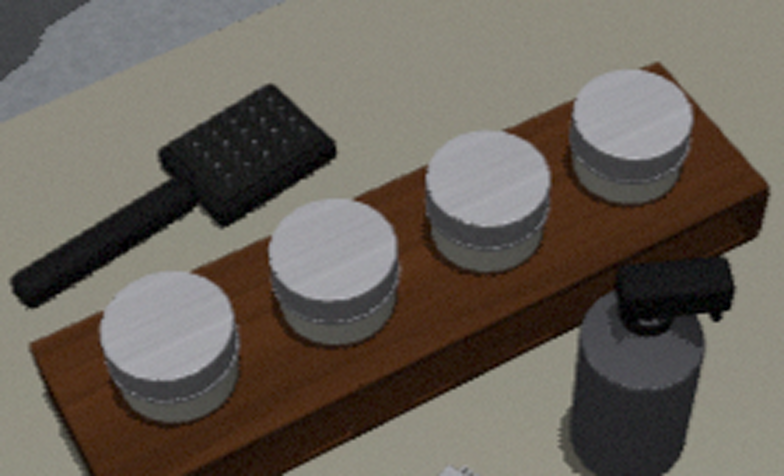

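Both views agree: lid centres are about (0.534,0.151), (0.531,0.056), (0.5285,-0.039) and (0.526,-0.134), on a 95 mm pitch. I'll shut the fingers and do a light edge press on the -y lid, logging force against depth.

```bash
cat >> h.py <<'E'
L=[np.array(p) for p in ((.5257,-.1336),(.5285,-.0387),(.5312,.056),(.534,.1505))]
Q=[1.,0,0,0]
def probe(ctrl,x,y,z0,zmin,step=0.0005,fmax=3.0,n=2):
    """step down from TCP height z0, logging (z, fz) relative to fz in the air"""
    ctrl.move_straight([x,y,z0],max_speed=.1); ctrl.sleep(.1)
    f0=np.mean([ctrl.read_force()[2] for _ in range(8)]); log=[]; z=z0
    while z>zmin:
        z-=step; ctrl.move_straight([x,y,z],max_speed=.02)
        log.append((round(float(ctrl.read_tool_pos()[2]),5),round(float(np.mean([ctrl.read_force()[2] for _ in range(n)])-f0),2)))
        if log[-1][1]>fmax: break
    return log
E
python3 - <<'E'
from workcell import ctrl
from h import *
ctrl.grip(0.0); print(ctrl.read_time(),ctrl.read_finger_gap())
x,y=L[0]; x-=.029
ctrl.move_to([x,y,.173+.135],Q); print(ctrl.read_time(),ctrl.read_joint_pos(),ctrl.read_tool_pos())
ctrl.sleep(.2)
f=np.array([ctrl.read_force() for _ in range(20)]);print(f.mean(0),f.std(0),ctrl.read_time())
hit=ctrl.move_straight([x,y,.173+.088],max_speed=.02,max_force=2.5)
print(hit,ctrl.read_tool_pos(),[round(ctrl.read_force()[2],2) for _ in range(5)],ctrl.read_time())
from workcell import eyes
for n in ("scene","top"):
    c=eyes.read_camera(n); cv2.imwrite(f"pics/c_{n}.png",c["img"][120:320,150:490].repeat(2,0).repeat(2,1))
E
```

```text
0.9167 0.006198465580917509
2.8167 [-3.48503777e-01  2.15903846e-01  1.96800700e+00 -3.21353875e-04
  9.56758027e-01  1.22315482e+00] [ 0.49690139 -0.13429903  0.30832322]
[ 0.02690739  0.30261106 -0.40007678] [0.00000000e+00 5.55111512e-17 5.55111512e-17] 3.0167
True [ 0.49669544 -0.13362894  0.26813605] [np.float64(4.0), np.float64(4.0), np.float64(4.0), np.float64(4.0), np.float64(4.0)] 4.775
```

View pics/c_scene.png

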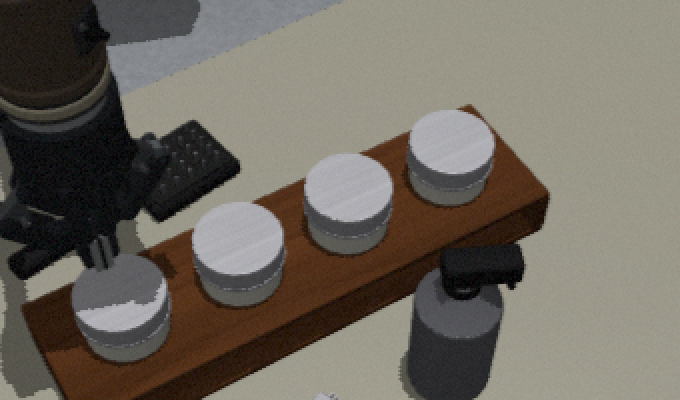

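Run:
```python
from workcell import ctrl
from h import *
x,y=L[0]; x-=.029
z=ctrl.read_tool_pos()[2]
ctrl.move_straight([x,y,z+.004],max_speed=.03); ctrl.sleep(.15)
F=[]
for i in range(6): ctrl.sleep(.02);F.append(ctrl.read_force()[2])
f0=np.mean(F);print("air",np.round(F,2),ctrl.read_tool_pos()[2])
z=z+.004;log=[]
for i in range(14):
    z-=.0005; ctrl.move_straight([x,y,z],max_speed=.01); ctrl.sleep(.03)
    f=ctrl.read_force()[2]-f0; log.append((round(ctrl.read_tool_pos()[2]*1e3,2),round(f,2)))
    if f>3.5: break
print(log,ctrl.read_time())
ctrl.move_straight([x,y,.173+.112],max_speed=.1);print(ctrl.read_time())
```

```text
air [ 0.38  0.55 -0.09  0.69  0.68 -0.41] 0.271793222914748
[(np.float64(271.52), np.float64(-0.05)), (np.float64(271.08), np.float64(-0.19)), (np.float64(270.58), np.float64(-0.97)), (np.float64(270.09), np.float64(-0.41)), (np.float64(269.57), np.float64(-0.51)), (np.float64(269.08), np.float64(-0.25)), (np.float64(268.59), np.float64(0.09)), (np.float64(268.29), np.float64(1.4)), (np.float64(268.11), np.float64(4.98))] 7.9917
8.3167
```

The picture shows the fingertip on the near edge of the -y lid. Force rises from 0 to 5 N within about 0.5 mm, so this lid is seated. Moving on to the next ones.

```bash
cat > edge.py <<'E'
import sys
from workcell import ctrl, eyes
from h import *
i=int(sys.argv[1]); x,y=L[i]; x-=.029
ctrl.move_straight([x,y,.173+.112],max_speed=.1)
ctrl.move_straight([x,y,.173+.103],max_speed=.05); ctrl.sleep(.15)
hit=ctrl.move_straight([x,y,.173+.085],max_speed=.015,max_force=2.5)
z=ctrl.read_tool_pos()[2]; print(hit,z,ctrl.read_force()[2],ctrl.read_time())
c=eyes.read_camera("scene"); cv2.imwrite(f"pics/e{i}_scene.png",c["img"][120:320,150:490].repeat(2,0).repeat(2,1))
z+=.0055
ctrl.move_straight([x,y,z],max_speed=.03); ctrl.sleep(.12)
F=[]
for k in range(5): ctrl.sleep(.02);F.append(ctrl.read_force()[2])
f0=np.mean(F);log=[]
for k in range(16):
    z-=.0005; ctrl.move_straight([x,y,z],max_speed=.012); F=[]
    for j in range(2): ctrl.sleep(.02);F.append(ctrl.read_force()[2]-f0)
    f=np.mean(F); log.append((round(float(ctrl.read_tool_pos()[2]*1e3),2),round(float(f),2)))
    if f>3: break
print(log,ctrl.read_time())
ctrl.move_straight([x,y,.173+.112],max_speed=.1);print(ctrl.read_time())
E
python3 edge.py 1
```

```text
True 0.2643913613932847 4.700187400673294 10.6833
[(269.28, -0.0), (268.86, 0.08), (268.38, -0.33), (267.87, 0.57), (267.37, 0.67), (266.88, 0.18), (266.33, 0.78), (265.84, 1.18), (265.33, 1.22), (264.83, 2.12), (264.5, 3.36)] 14.4083
14.7667
```

View pics/e1_scene.png

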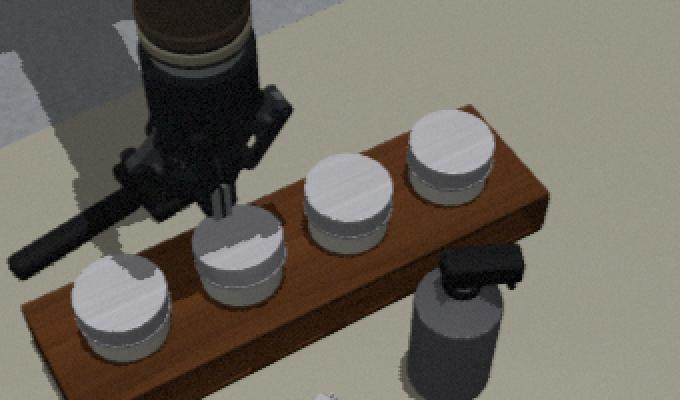

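The fingertip is on the near edge of the second lid, at (225,213). The profile is soft: about 1 N over 3 mm, then a stop. I'll cross-check by comparing this lid's far rim pressed and unpressed in the pictures.

Run:
```python
import cv2,numpy as np
a=cv2.imread('pics/c_scene.png')[180:320,180:300];b=cv2.imread('pics/e1_scene.png')[180:320,180:300]
cv2.imwrite('pics/cmp.png',cv2.resize(np.hstack([a,b]),None,fx=3.2,fy=3.2))
```

```text
(no output)
```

View pics/cmp.png

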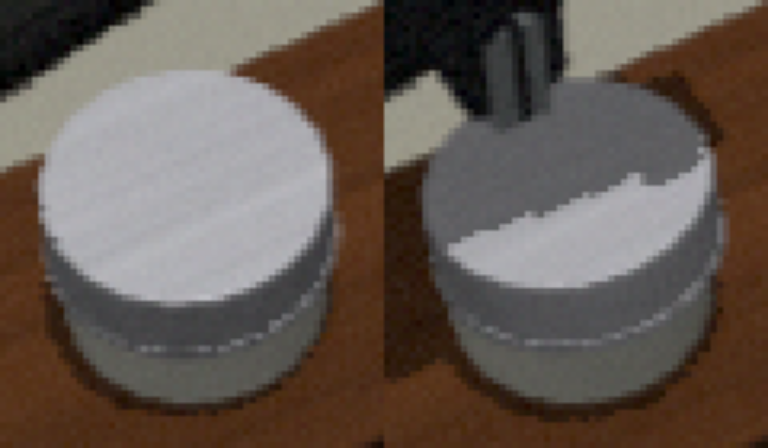

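Confirmed: pressed, the near rim drops (70→77) and the far rim rises (302→288), so the lid at y≈-0.039 rocks. Now I'll press it at its middle.

Run:
```python
from workcell import ctrl, eyes
from h import *
x,y=L[1]
ctrl.move_straight([x,y,.173+.110],max_speed=.08)
ctrl.move_straight([x,y,.173+.100],max_speed=.05); ctrl.sleep(.15)
print(ctrl.move_straight([x,y,.173+.085],max_speed=.015,max_force=3),ctrl.read_tool_pos(),ctrl.read_force()[2])
z=ctrl.read_tool_pos()[2]
print(ctrl.move_straight([x,y,z-.010],max_speed=.012,max_force=20),ctrl.read_tool_pos(),ctrl.read_force()[2],ctrl.read_time())
ctrl.sleep(.3);print(ctrl.read_tool_pos(),ctrl.read_force())
ctrl.move_straight([x,y,.173+.112],max_speed=.06);print(ctrl.read_time())
```

```text
True [ 0.52866354 -0.03870611  0.2679046 ] 2.985797558868747
True [ 0.5289859  -0.03877406  0.26421404] 5.492221858750307 16.8417
[ 0.52892094 -0.03874656  0.26419541] [-8.71653161e-04  5.98298203e-01  5.14592754e+00]
17.65
```

The middle sank 3.7 mm to a firm stop. To verify, I'll re-probe the edge and then press the middle once more.

```bash
python3 edge.py 1
python3 - <<'E'
from workcell import ctrl, eyes
from h import *
x,y=L[1]
ctrl.move_straight([x,y,.173+.100],max_speed=.08); ctrl.sleep(.15)
print(ctrl.move_straight([x,y,.173+.080],max_speed=.015,max_force=3),ctrl.read_tool_pos()[2],ctrl.read_force()[2])
z=ctrl.read_tool_pos()[2]
print(ctrl.move_straight([x,y,z-.010],max_speed=.012,max_force=20),ctrl.read_tool_pos()[2],ctrl.read_force()[2])
ctrl.move_straight([x,y,.173+.2],max_speed=.15);print(ctrl.read_time())
ctrl.move_to([.40,-.40,.40],Q)
for n in ("scene","top"):
    c=eyes.read_camera(n); cv2.imwrite(f"pics/f_{n}.png",c["img"])
print(ctrl.read_time())
E
```

```text
True 0.2640343967849933 3.2040194496552132 19.375
[(268.92, 0.59), (268.51, 0.23), (268.02, 0.56), (267.5, 0.18), (267.02, 0.1), (266.52, -0.14), (266.01, 0.97), (265.5, 0.29), (265.03, 0.45), (264.49, -0.14), (264.21, 2.28), (264.02, 5.95)] 23.3833
23.75
True 0.26422896622251457 4.583772126410569
True 0.2642008913721768 5.315916559804214
26.425
27.9583
```

View pics/f_scene.png

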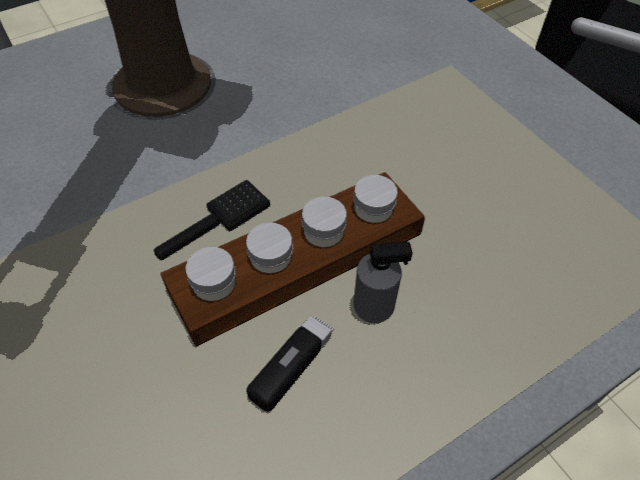

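View pics/f_top.png

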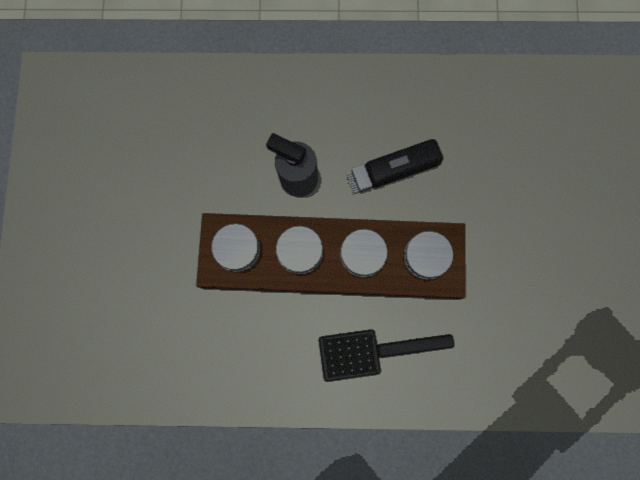

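The edge is now firm at 264.2 mm, the same height as the middle. Both pictures show the spray bottle (376,285), clipper (290,365) and brush (212,220) where they were, the four lids level and the arm clear. Handing in.

```bash
python3 -c "
from workcell import job,ctrl
print(job.job_done(),ctrl.read_time())"
```

```text
the job is handed in; nothing more can be done
the job is handed in; nothing more can be done
```

The loose lid was the second from the right as seen from the robot (y ≈ -0.039 m). I pressed it home at its middle and handed the job in at about 28 s of the 48 s allowed; no verdict is reported.

- **Finding it:** The right-most lid (y ≈ -0.134 m) was firm: force rose from 0 to 5 N within about 0.5 mm. The next one gave about 1 N over 3 mm before stopping, and the picture showed it tilting. I did not press the other two, because the loose one had been found.
- **Pressing it home:** The middle sank 3.7 mm from a 3 N touch to a firm stop. The press cut off at its 20 N limit.
- **Last checks:** The edge now meets a sharp stop, about 6 N within 0.5 mm, at 264.0–264.2 mm tool height. The middle stops at the same 264.2 mm and gave less than 0.1 mm on a second press. In the final pictures all lids look level and the spray bottle, clipper and brush appear unmoved. The arm was clear of everything.
- **Disagreements:** No check failed. Force readings carried about 0.5 N of noise, and after each firm press the hold reading had dropped to about 5 N, below the 20 N trigger.

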